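# Lock the clamp arm with its pin

### The arm

A 6-joint arm with a two-finger parallel gripper is mounted at the origin on the work surface; the furniture and walls round the work are solid. World frame = base frame: x ahead of the robot, y to its left, z up, the work surface at z = 0. Lengths are in m, angles in degrees, forces in N, time in s.
With the tool pointing down it reaches from about 0.25 to 0.725 m from the base axis. Payload 9.7 kg.
Tool frame: the origin (TCP) lies midway between the tips of the shut fingers; the grasp point (between the pads) lies bot.hold_point_z behind it (bot.hold_point_z is the distance from the TCP to the grasp point, in m); z points along the fingers, y is the line along which they close (so a half turn about z gives the same grasp; the last joint's range is limited). The gripper opens to 85 mm and grips with 20 to 120 N. Pads are 22 mm wide; open, the fingers measure 114 mm over their backs; the gripper's body (76 mm by 85 mm) begins 54 mm behind the grasp point. The pads swing forward as they close: fully open they stand 13 mm farther back than shut.
Start: joints at [-68.984, 4.979, 10.078, 95.1, 0, 90], TCP at [0.197, -0.513, 0.231] pointing down, gripper open.
Joint ranges: [-179.16, 179.16], [-48.56, 103.87], [-65.8, 70.77], [-126.05, 130.52], [-82.76, 87.17], [-180, 180]. Speed limits (degrees/s): [127.2, 127.2, 147.25, 180, 180, 180].

### API

Orientations are given as [roll, pitch, yaw] about the fixed x, y, z axes, in that order (R = Rz(yaw) Ry(pitch) Rx(roll)).
In Python, from workcell import bot, camera, camera_model, ticket gives the robot as it stands.
- The arm moves only by the tool send_rows, never from a script. Its argument "targets" is text: rows parted by semicolons, each of 5 numbers parted by spaces: the shift along the tool's x, y, z in mm, then the turn about the tool's z in degrees, then the closure in counts, from 0 (fully open) to 255 (shut). A call has 1 to 20 rows; each row is the pose to reach, as a shift and turn from the pose commanded when the call began, along the tool's axes at that moment; what a row does not reach only later rows make up. A row lasts 1/8 s, in which the tool goes at most 62.5 mm and 10.7 degrees, less where a joint would pass 70% of its speed; a pose out of reach is approached as far as the arm can. A call with a gripper value outside its range is refused whole. The fingers move at their own pace and stop on an object; "newtons" is the grip in N (left out, the last holds). Time passes only in rows, so rows that repeat a pose let the fingers close. It gives the time, the measured TCP pose, the force, the opening and the grip force at its end, in the units of the state.
- bot.get_obs(): the state, without advancing time (a new reading comes with each control period).
- camera(name): name is "side" or "top" or "wrist"; returns the picture (384x512x3 uint8, blue, green, red); there is no depth.
- camera_model(name): a dict with "K" (3x3 intrinsics, pixels), "pose" (4x4, takes a point from camera to world coordinates); the wrist camera has in their place "T_tool_cam" (4x4, takes a point from camera to tool coordinates, whose origin is the TCP and whose axes are the flange's). Camera axes: x right, y down, z forward; pixel columns grow to the right and rows downward; lengths in m; the calibration is good to about 2 mm. A picture is of the moment at which its call begins: read the wrist's pose just before it. camera_model takes no time and is no camera call.
- ticket.job_done(): hands the job in; it is judged then, once.
The state is a dict: "time": time; "q": joint angles; "qd": joint speeds; "joint_efforts": joint torques, N m; "ee_pos": TCP position; "tcp_rot": TCP orientation; "wrist_force": force on the tool from outside, world axes, zero at the start; "torque": the same for the moment, N m; "opening": finger opening in m; "grasp_force": force on a finger pad.
Only numpy, scipy, OpenCV 4.12 (cv2) and the standard library are available. Lean on these libraries where they do the work, as an engineer would, in place of code of your own. Each camera call takes 0.05 s, during which the arm holds its last target. There are 200 camera calls.

### The job

Swing the clamp arm of the bench fixture fully home into the fork, so that the hole in its end lines up with the holes in the fork. Then take the slim pin, the one that fits, from the rack and push it down through fork and arm until its flange rests on the fork; leave the stout pin in the rack.

Things in the scene. Friction and masses are not known exactly. Their poses are not given: they have to be found in the camera images.
- fixture: Steel clamp fixture fixed to the bench: base plate 100 x 270 x 10 mm (x, y, z), origin under its centre. At its -y end a fork, 60 x 60 mm from above: two lugs (z 10 to 30 and 48 to 60 mm) joined by a web on the +x side, open to -x, a vertical 26 mm hole through both. At its +y end the arm's pivot. A connecting rod is fixed across the middle, under the arm.
- fork_hole (a point): Mouth of the fork's hole: the centre of the 26 mm hole in the top face of the upper lug, 60 mm above the bench, at (0, -100, 60) mm in the fixture's frame. The pin goes in here straight down.
- clamp_pivot (a point): Vertical hinge axis of the clamp arm, at the arm's top face, (0, 100, 46) mm in the fixture's frame.
- clamp_arm (a joint): Hinge of the flat aluminium clamp arm (14 mm thick, z 32 to 46 mm, 200 mm from pivot to eye). 0 rad = home: along the plate, in the fork against its stop, the eye's 28 mm hole right under the fork's hole. Grows, to at most 0.9, as the arm swings out to the fixture's -x side (towards the robot). Slightly stiff (about 1.5 N at the post); it stays where it is left.
- clamp_post (a point): Upright steel round post on the clamp arm for moving it: 18 mm diameter, 42 mm tall, z 46 to 88 mm over the bench, 100 mm from the pivot along the arm. The point is half-way up, 67 mm over the bench. With the arm home it stands at the middle of the fixture, (0, 0) in its frame.
- pin_slim_grip (a point): Slim steel pin hanging upright in one of the rack's two places: shank 16 mm diameter, 46 mm long, tapered tip; flange 44 mm across, 6 mm thick; above it a round grip 20 mm diameter, 44 mm tall. Total 96 mm, about 0.15 kg. The point is the centre of the grip: 22 mm above the flange's top, 28 mm above its underside, 74 mm above the tip; z runs up the pin.
- pin_stout_grip (a point): The stout pin in the other place of the rack, of the same height but with a 32 mm shank and a 36 mm grip: too thick for the fork's hole. The point is the centre of its grip.
- pin_rack: Low steel rack fixed to the bench, 200 x 80 mm (x, y) and 60 mm high, origin at the centre of its underside. A shelf on two legs with two wide holes (36 mm) at x = -50 and +50 mm, in which the pins hang by their flanges, grips upward.
Things that resemble listed ones, but are neither listed nor needed, are in the scene too. What is shaped like the part that bears pin_slim_grip but purple is not meant.

How it is judged (in metres and radians):
At the end, for the whole second after the job is handed in: The clamp arm is home in the fork (within 0.06 rad of its stop) and the slim pin stands in the fork's hole through both lugs and the arm: upright within 10 degrees, its grip within 15 mm of the hole's axis, and its flange down on the upper lug (within 6 mm) (value of joint clamp_arm below 0.06 rad and horizontal distance between pin_slim_grip and fork_hole below 0.015 m and z of pin_slim_grip in the frame of fork_hole between 0.02 and 0.034 m and angle between pin_slim_grip's own z axis and vertical below 0.17 rad); the robot touches nothing.
It fails at once if the stout pin is taken out of its place or knocked over (distance of pin_stout_grip from where it was at the start of the episode above 0.04 m).
It also fails if it takes over 67 s, if anything falls off the work surface, if the arm or the gripper's body presses on something with over 40 N, if the wrist force passes 120 N, or if a joint passes its speed limit or range.

## Working session

There is one attempt and no reset: what is moved stays moved. The work goes in short steps, Python scripts to look and compute and a tool call to move; the robot and the scene stay as the last step left them, time stands still between calls to the robot, and variables do not carry over. Pictures are saved under pics/ and viewed, at most 10 in all, crops included, and the job is handed in when it is done.

Besides the shell and the picture viewer there is one more tool, called after "Emit:" in YAML: its name, and indented under it one key for each argument. send_rows: Moves the arm, as the interface text tells. Its arguments: {"type":"object","properties":{"targets":{"type":"string"},"newtons":{"type":"number"}},"required":["targets"]}

```bash
mkdir -p pics; ls
python3 - <<'E'
from workcell import bot,camera,camera_model
import cv2,numpy as np
o=bot.get_obs();print(o['time'],o['ee_pos'],o['tcp_rot'],o['opening'],bot.hold_point_z)
for n in('side','top','wrist'):
    im=camera(n);cv2.imwrite(f'pics/{n}0.png',im)
    print(n,{k:np.round(v,4).tolist() for k,v in camera_model(n).items() if hasattr(v,'__len__')})
E
```

```text
pics
0.0 [ 0.19716437 -0.5132036   0.23057886] [-1.79923821e+02 -7.53607525e-04  2.10139356e+01] 0.085685035266754 0.0187
side {'K': [[437.2877, 0.0, 256.1228], [0.0, 437.2877, 185.967], [0.0, 0.0, 1.0]], 'pose': [[-0.9967, -0.0447, 0.0678, 0.3912], [-0.0804, 0.4222, -0.9029, 0.9774], [0.0117, -0.9054, -0.4244, 0.5442], [0.0, 0.0, 0.0, 1.0]]}
top {'K': [[395.0341, 0.0, 252.1693], [0.0, 395.0341, 191.1396], [0.0, 0.0, 1.0]], 'pose': [[0.0274, -0.9992, 0.0301, 0.4244], [-0.9995, -0.027, 0.014, -0.0348], [-0.0131, -0.0304, -0.9995, 1.0074], [0.0, 0.0, 0.0, 1.0]]}
wrist {'K': [[328.395, 0.0, 257.8913], [0.0, 328.395, 185.566], [0.0, 0.0, 1.0]], 'T_tool_cam': [[-0.0004, -0.9469, -0.3216, 0.0838], [1.0, -0.0002, -0.0005, 0.0004], [0.0004, -0.3216, 0.9469, -0.1428], [0.0, 0.0, 0.0, 1.0]]}
```

View pics/top0.png

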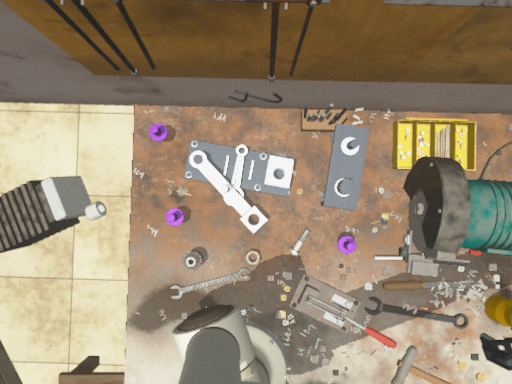

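View pics/side0.png

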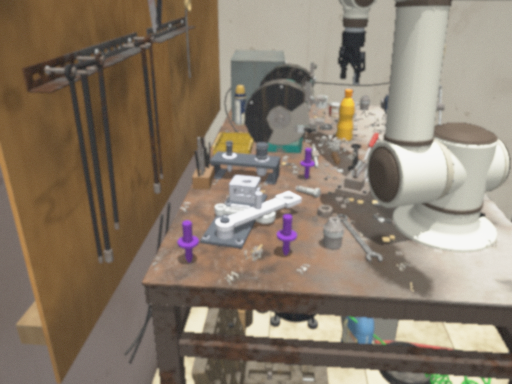

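The top view shows the fixture: pivot at about (198,158), fork at (280,173), arm eye at (257,220), swung out. The rack is at (346,166), with pins at (349,146) and (342,187). The purple pins at (158,132), (175,216) and (346,243) are decoys. I'll enlarge to tell slim from stout and find the post.

Run:
```python
import cv2,numpy as np
t=cv2.imread('pics/top0.png');s=cv2.imread('pics/side0.png')
a=cv2.resize(t[115:240,180:380],None,fx=4,fy=4,interpolation=cv2.INTER_CUBIC)
cv2.imwrite('pics/c1.png',a)
b=cv2.resize(s[130:260,180:340],None,fx=4.5,fy=4.5,interpolation=cv2.INTER_CUBIC)
cv2.imwrite('pics/c2.png',b)
```

```text
(no output)
```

View pics/c1.png

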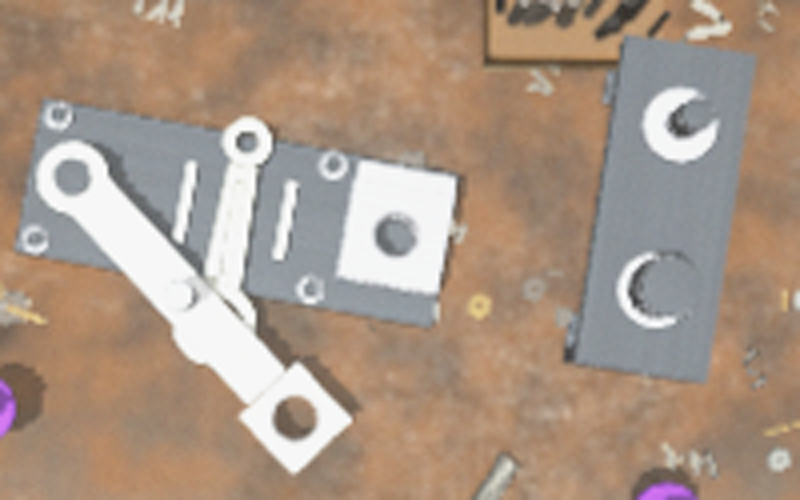

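View pics/c2.png

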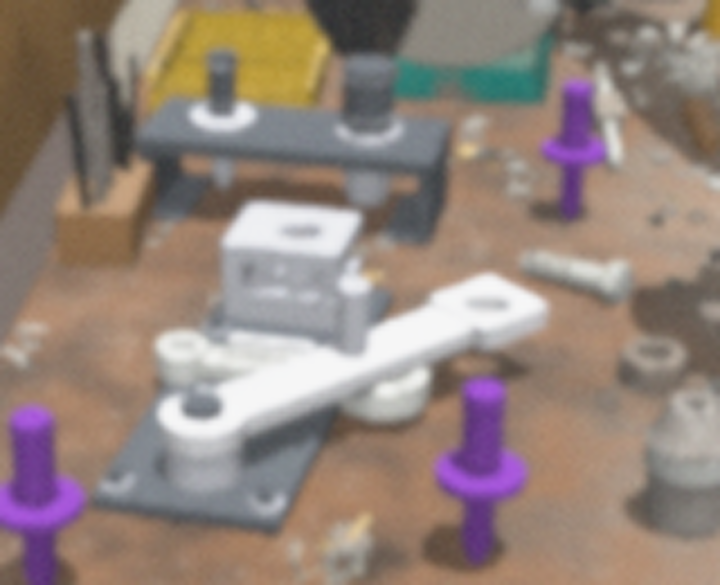

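Crop 1 (top): slim candidate at (350,146), a narrow dark grip with a wide white flange ring. Stout candidate at (344,187), whose thick grip hides most of its flange. The side crop confirms it: the left, far pin is thin and the right one thick, so the slim pin is the one at +x. The post top is at about (225,188), the fork hole at about (279,173), the pivot at about (198,159).

```bash
cat > h.py <<'E'
import cv2,numpy as np
from workcell import bot,camera,camera_model
from scipy.spatial.transform import Rotation as R
def tool():
    o=bot.get_obs();T=np.eye(4);T[:3,:3]=R.from_euler('xyz',o['tcp_rot'],degrees=True).as_matrix();T[:3,3]=o['ee_pos'];return T
def ray(name,uv,z,T=None):
    m=camera_model(name);P=m['pose'] if T is None else T@m['T_tool_cam']
    P=np.array(P);d=P[:3,:3]@np.linalg.solve(m['K'],[*uv,1.]);c=P[:3,3];return c+d*(z-c[2])/d[2]
E
python3 - <<'E'
from h import *
t=cv2.imread('pics/top0.png')
g=cv2.resize(t,None,fx=4,fy=4,interpolation=cv2.INTER_CUBIC).min(2)
m=(g>165).astype(np.uint8)
cs,h=cv2.findContours(m,cv2.RETR_CCOMP,cv2.CHAIN_APPROX_NONE)
for c,hh in zip(cs,h[0]):
    a=cv2.contourArea(c);(x,y),(w,l),an=cv2.minAreaRect(c)
    x,y=(x+.5)/4-.5,(y+.5)/4-.5
    if a>300 and 185<x<370 and 120<y<235: print('hole' if hh[3]>=0 else 'out',round(x,1),round(y,1),a,round(w/4,1),round(l/4,1),round(an,1),[ray('top',(x,y),z).round(3)[:2].tolist() for z in(.046,.06,.066,.088)])
px=lambda x,y:((720+x+.5)/4-.5,(460+y+.5)/4-.5)
for n,p,z in[('pivot',(72,176),.046),('post',(180,293),.088),('fork',(397,234),.06),('eye',(296,417),.046),('slimflange',(680,124),.066),('rackc',(660,209),.06)]:print(n,ray('top',px(*p),z).round(4))
sp=lambda x,y:(180+x/4.5-.4,130+y/4.5-.4)
print('slim top side',ray('side',sp(222,52),.110),'base',ray('side',sp(223,114),.066),'post',ray('side',sp(355,281),.088),'fork',ray('side',sp(302,231),.06),'pivot',ray('side',sp(202,404),.046))
E
```

```text
out 304.0 234.7 364.5 3.1 11.5 31.5 [[0.351, -0.15], [0.352, -0.148], [0.353, -0.147], [0.354, -0.145]]
out 256.9 186.9 680.5 7.5 7.5 90.0 [[0.464, -0.033], [0.463, -0.033], [0.463, -0.033], [0.462, -0.033]]
out 340.1 188.0 1311.5 19.4 12.9 73.3 [[0.467, -0.235], [0.466, -0.232], [0.466, -0.231], [0.465, -0.226]]
out 188.2 174.4 647.0 7.5 6.8 90.0 [[0.49, 0.136], [0.489, 0.133], [0.489, 0.132], [0.487, 0.128]]
out 250.9 169.5 1066.0 4.2 20.7 11.0 [[0.506, -0.017], [0.505, -0.017], [0.504, -0.017], [0.502, -0.018]]
out 280.5 171.5 12714.5 30.3 31.6 10.5 [[0.503, -0.089], [0.502, -0.088], [0.501, -0.088], [0.499, -0.087]]
hole 278.2 173.6 1228.5 10.3 9.7 45.0 [[0.498, -0.084], [0.497, -0.083], [0.496, -0.083], [0.495, -0.081]]
out 225.8 164.7 1020.0 4.1 21.1 11.3 [[0.516, 0.045], [0.515, 0.044], [0.514, 0.043], [0.512, 0.041]]
out 262.8 156.1 706.5 7.6 7.4 26.6 [[0.54, -0.045], [0.538, -0.045], [0.537, -0.045], [0.535, -0.044]]
out 238.6 178.1 32216.0 101.7 53.9 48.0 [[0.484, 0.013], [0.483, 0.012], [0.483, 0.012], [0.482, 0.011]]
hole 253.2 219.1 1546.0 11.2 11.0 0.0 [[0.385, -0.026],
[... 263 characters left out ...]
3.8 629.0 7.2 7.0 90.0 [[0.565, 0.125], [0.563, 0.122], [0.563, 0.121], [0.559, 0.118]]
out 349.2 145.9 3085.0 19.1 18.2 58.0 [[0.57, -0.255], [0.568, -0.251], [0.567, -0.25], [0.564, -0.245]]
out 356.9 122.2 363.5 2.8 10.8 78.7 [[0.628, -0.272], [0.625, -0.269], [0.624, -0.267], [0.619, -0.262]]
pivot [0.5292 0.1142 0.046 ]
post [0.4579 0.0425 0.088 ]
fork [ 0.4978 -0.0845  0.06  ]
eye [ 0.386  -0.0267  0.046 ]
slimflange [ 0.5675 -0.251   0.066 ]
rackc [ 0.517  -0.2415  0.06  ]
slim top side [ 0.56675381 -0.25209899  0.11      ] base [ 0.5667271  -0.25210689  0.066     ] post [0.45574365 0.04039186 0.088     ] fork [ 0.49616095 -0.08159883  0.06      ] pivot [0.5287586 0.1060225 0.046    ]
```

Emit:
send_rows:
  targets: "441 -424 50 -60 0;441 -424 50 -60 0;441 -424 50 -60 0;441 -424 50 -60 0;441 -424 50 -60 0;441 -424 50 -60 0;441 -424 50 -60 0;441 -424 50 -60 0;441 -424 50 -60 0;441 -424 50 -60 0;441 -424 50 -60 0;441 -424 50 -60 0;441 -424 50 -60 0;441 -424 50 -60 0"
  newtons: 30

```text
time: 1.9
ee_pos: [0.4567, 0.0396, 0.1816]
tcp_rot: [180.0, -0.0, 80.9]
wrist_force: [-0.5, -0.5, 0.1]
opening: 0.0852
grasp_force: 0.0
```

Run:
```python
from h import *
o=bot.get_obs();print(o['time'],o['q'],o['ee_pos'],o['tcp_rot']);T=tool();np.save('T1.npy',T)
cv2.imwrite('pics/w1.png',camera('wrist'))
m=camera_model('wrist');P=np.linalg.inv(T@m['T_tool_cam'])
for p in[(.4565,.0415,.088),(.4975,-.0835,.06),(.5675,-.251,.066)]:
    c=(P@[*p,1])[:3];print(p,(m['K']@c/c[2])[:2].round(1))
```

```text
1.9 [ 4.96072543e+00 -8.29992708e+00 -8.40332168e+00  8.98676660e+01
 -3.42826030e-03  1.04039418e+02] [0.45672189 0.03962542 0.18156364] [ 1.79971093e+02 -3.69452982e-03  8.09213070e+01]
(0.4565, 0.0415, 0.088) [255.9 186.8]
(0.4975, -0.0835, 0.06) [319.3 292.8]
(0.5675, -0.251, 0.066) [399.3 415.3]
```

View pics/w1.png

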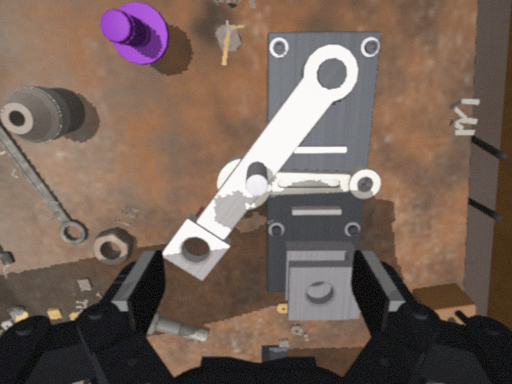

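The wrist view matches the predictions: post top at (257,187), fork hole at (319,291). Next I lower over the post and grip it.

Emit:
send_rows:
  targets: "2 0 40 0 0;2 0 80 0 0;2 0 110 0 0;2 0 127 0 0;2 0 127 0 0;2 0 127 0 255;2 0 127 0 255;2 0 127 0 255;2 0 127 0 255;2 0 127 0 255;2 0 127 0 255;2 0 127 0 255;2 0 127 0 255"
  newtons: 30

```text
time: 3.58
ee_pos: [0.4572, 0.0424, 0.0547]
tcp_rot: [180.0, 0.0, 81.0]
wrist_force: [-3.1, -1.0, 5.7]
opening: 0.0172
grasp_force: 29.4
```

Emit:
send_rows:
  targets: "-3 4 0 0 255;-5.7 8.8 0 0 255;-8 13.5 0 0 255;-10.5 18 0 0 255;-12.5 23 0 0 255;-14.2 28 0 0 255;-15.7 33 0 0 255;-16.9 38 0 0 255;-17.8 43 0 0 255;-18.6 48 0 0 255;-19 53 0 0 255;-19.1 56 0 0 255;-19.1 59 0 0 255;-19.1 60.5 0 0 255;-19.1 60.5 0 0 255;-19.1 60.5 0 0 255"

```text
time: 5.58
ee_pos: [0.5122, 0.0137, 0.0542]
tcp_rot: [-179.8, 0.1, 81.0]
wrist_force: [-11.6, -3.5, 8.2]
opening: 0.0173
grasp_force: 30.5
```

Emit:
send_rows:
  targets: "0 0 0 0 0;0 0 0 0 0;0 0 0 0 0;0 0 0 0 0;0 0 0 0 0;0 0 -60 0 0;0 0 -120 0 0;0 0 -150 0 0;0 0 -150 -10 0;0 0 -150 -20 0"

```text
time: 6.82
ee_pos: [0.5142, 0.0142, 0.2048]
tcp_rot: [179.9, 0.0, 101.3]
wrist_force: [-0.5, 0.4, 0.4]
opening: 0.0854
grasp_force: 0.0
```

Run:
```python
from h import *
o=bot.get_obs();print(o['time'],o['q'],o['ee_pos'],o['tcp_rot'],o['wrist_force'])
T=tool();w=camera('wrist')
cv2.imwrite('pics/w2.png',w)
m=camera_model('wrist');P=np.linalg.inv(T@m['T_tool_cam'])
for p in[(.513,.015,.088),(.4975,-.0835,.06)]:
    c=(P@[*p,1])[:3];print(p,(m['K']@c/c[2])[:2].round(1))
```

```text
6.825 [ 1.58373453e+00 -4.44427578e-01  1.53609756e+00  9.19254362e+01
  3.56953163e-03  8.02386045e+01] [0.51419968 0.01423457 0.20479562] [1.79945103e+02 5.82222396e-03 1.01345129e+02] [-0.52765476  0.40786874  0.40667955]
(0.513, 0.015, 0.088) [255.4 178.2]
(0.4975, -0.0835, 0.06) [221.2 258.9]
```

View pics/w2.png

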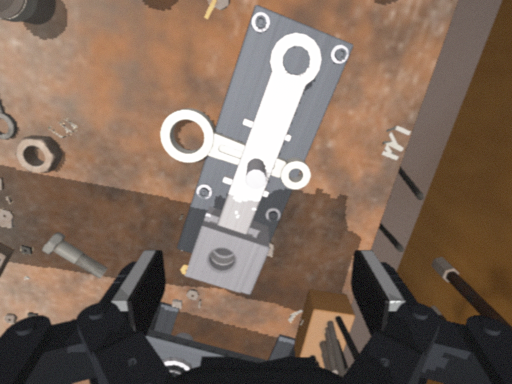

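The arm is in the fork with its eye under the hole at (222,258), and the post is at (256,172). Now to the slim pin, with the camera turned towards the robot, away from the wall.

Emit:
send_rows:
  targets: "-271 0 0 -70 0;-271 0 0 -70 0;-271 0 0 -70 0;-271 0 0 -70 0;-271 0 0 -70 0;-271 0 0 -70 0;-271 0 0 -70 0;-271 0 0 -70 0;-271 0 0 -70 0;-271 0 0 -70 0"

```text
time: 8.12
ee_pos: [0.5658, -0.2517, 0.2043]
tcp_rot: [-180.0, 0.0, 170.9]
wrist_force: [-0.5, 0.3, -0.2]
opening: 0.0854
grasp_force: 0.0
```

Run:
```python
from h import *
o=bot.get_obs();print(o['time'],o['q'],o['ee_pos'],o['tcp_rot'],o['wrist_force'])
T=tool();np.save('T3.npy',T);w=camera('wrist')
cv2.imwrite('pics/w3.png',w)
m=camera_model('wrist');P=np.linalg.inv(T@m['T_tool_cam'])
for p in[(.567,-.2515,.11),(.567,-.2515,.066)]:
    c=(P@[*p,1])[:3];print(p,(m['K']@c/c[2])[:2].round(1))
```

```text
8.125 [-2.39805604e+01  1.42443775e+01  1.76050997e+01  9.33559094e+01
  1.26540618e-03 -1.48732347e+01] [ 0.56575225 -0.25165228  0.20433508] [-1.79999988e+02  4.97635374e-03  1.70892674e+02] [-0.50227921  0.32468766 -0.21685488]
(0.567, -0.2515, 0.11) [258.1 188.7]
(0.567, -0.2515, 0.066) [258.  172.3]
```

View pics/w3.png

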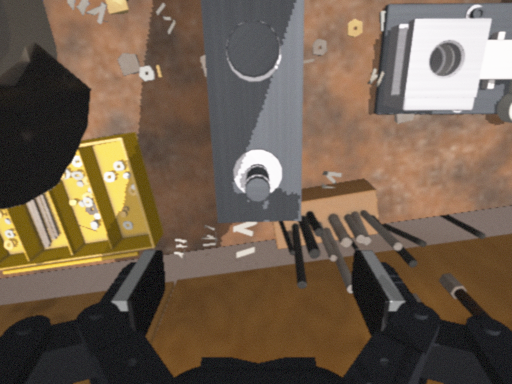

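The slim pin's grip top is at (258,189) with the flange at (257,173), as predicted. The thick pin sits above it at (254,50). I lower with the fingers half open.

Emit:
send_rows:
  targets: "-1 0 30 0 90;-1 0 60 0 90;-1 0 90 0 90;-1 0 115 0 90;-1 0 131 0 90;-1 0 131 0 90;-1 0 131 0 255;-1 0 131 0 255;-1 0 131 0 255;-1 0 131 0 255;-1 0 131 0 255;-1 0 131 0 255"
  newtons: 60

```text
time: 9.68
ee_pos: [0.5673, -0.2523, 0.0747]
tcp_rot: [-180.0, 0.1, 171.0]
wrist_force: [-0.7, -0.2, 5.6]
opening: 0.0183
grasp_force: 59.0
```

Emit:
send_rows:
  targets: "0 0 -30 0 255;0 0 -60 0 255;0 0 -90 0 255;0 0 -105 0 255;20 30 -105 0 255;40 65 -105 0 255;60 100 -105 0 255;80 130 -105 0 255;92 150 -105 0 255;96 156 -105 0 255;96 156 -105 0 255;96 156 -105 0 255"

```text
time: 11.18
ee_pos: [0.4965, -0.0835, 0.178]
tcp_rot: [-180.0, -0.0, 171.0]
wrist_force: [0.3, -0.0, -2.4]
opening: 0.0182
grasp_force: 59.0
```

Run:
```python
from h import *
o=bot.get_obs();print(o['time'],o['ee_pos'],o['opening'],o['grasp_force'],o['wrist_force'])
w=cv2.imread('pics/w3.png');T=np.load('T3.npy')
g=cv2.resize(w[0:120,375:512],None,fx=4,fy=4,interpolation=cv2.INTER_CUBIC).min(2)
cs,h=cv2.findContours((g>190).astype(np.uint8),cv2.RETR_CCOMP,cv2.CHAIN_APPROX_NONE)
for c,hh in zip(cs,h[0]):
    if hh[3]>=0 and cv2.contourArea(c)>3000:
        (x,y),s,a=cv2.fitEllipse(c);p=(375+(x+.5)/4-.5,(y+.5)/4-.5);print(p,s,ray('wrist',p,.06,T))
cv2.imwrite('pics/w4.png',camera('wrist'));s=camera('side')
cv2.imwrite('pics/s4.png',s)
cv2.imwrite('pics/c4.png',np.hstack([cv2.resize(s[100:270,190:340],(500,567)),]))
```

```text
11.175 [ 0.49650093 -0.08353965  0.17799705] 0.0182046110453074 58.96213085114141 [ 0.26341043 -0.04713142 -2.39639782]
(445.931640625, 57.84585189819336) (125.06169891357422, 158.21804809570312) [ 0.49701531 -0.0849323   0.06      ]
```

View pics/c4.png

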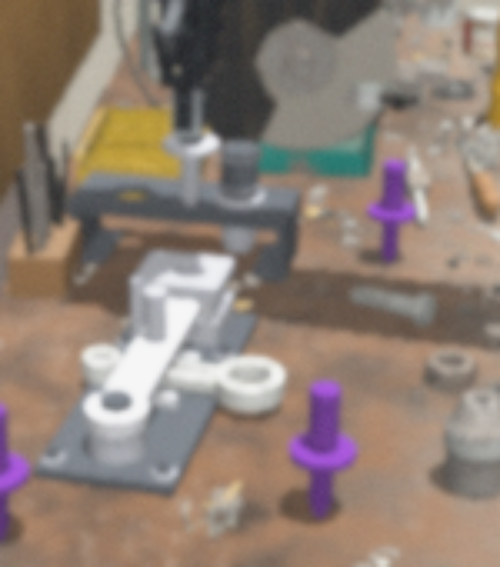

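The held pin hangs upright over the fork, and the stout pin is still in the rack at crop (240,170). I lower it in two steps.

Emit:
send_rows:
  targets: "-0.5 0 25 0 255;-0.5 0 50 0 255;-0.5 0 60 0 255;-0.5 0 68 0 255;-0.5 0 76 0 255;-0.5 0 84 0 255;-0.5 0 84 0 255"

```text
time: 12.15
ee_pos: [0.4965, -0.0829, 0.0938]
tcp_rot: [-180.0, -0.0, 171.0]
wrist_force: [-0.1, 0.7, -2.1]
opening: 0.0184
grasp_force: 58.9
```

No contact force, so I continue to the flange.

Emit:
send_rows:
  targets: "0 -1 6 0 255;0 -1 12 0 255;0 -1 16 0 255;0 -1 19 0 255;0 -1 20 0 255;0 -1 20 0 255"

```text
time: 12.9
ee_pos: [0.4965, -0.0839, 0.0746]
tcp_rot: [-180.0, 0.0, 171.0]
wrist_force: [-2.4, 1.0, 2.3]
opening: 0.0186
grasp_force: 59.4
```

Emit:
send_rows:
  targets: "0 0 0 0 90;0 0 0 0 90;0 0 0 0 90;0 0 0 0 90;0 0 -30 0 90;0 0 -60 0 90;0 0 -100 0 90;40 0 -140 0 90;90 0 -150 0 90;120 0 -150 0 90;120 0 -150 0 90"

```text
time: 14.28
ee_pos: [0.3772, -0.0651, 0.2252]
tcp_rot: [-180.0, 0.1, 171.0]
wrist_force: [0.4, -0.2, -0.2]
opening: 0.0553
grasp_force: 0.0
```

Run:
```python
from h import *
o=bot.get_obs();print(o['time'],o['ee_pos'],o['wrist_force'])
w=camera('side')[100:270,190:340];t=camera('top')[115:240,180:380]
cv2.imwrite('pics/c5.png',np.hstack([cv2.resize(w,(353,400)),cv2.resize(t,(440,400))]))
```

```text
14.275 [ 0.37715687 -0.06507254  0.22515458] [ 0.40793496 -0.24643423 -0.19679949]
```

View pics/c5.png

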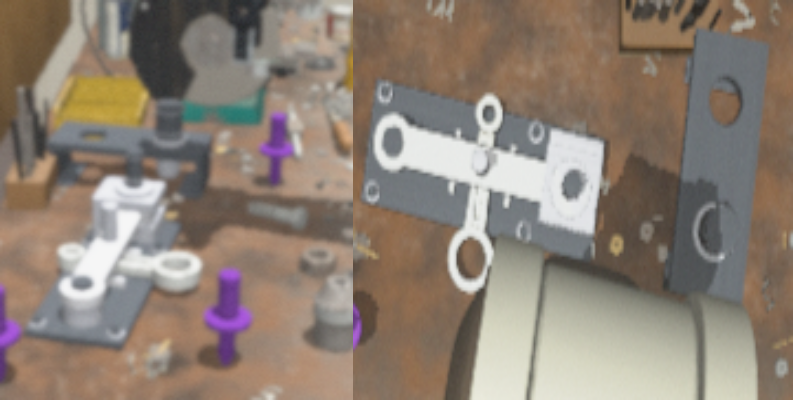

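The pin stands upright with its flange down on the fork (grip at about (574,185) in the top crop). The arm is home, the stout pin is in the rack, and the robot is clear.

```bash
python3 -c "
from workcell import ticket;print(ticket.job_done())"
```

```text
the job is handed in; nothing more can be done
None
```

The clamp arm is home and the slim pin is seated through fork and arm with its flange on the fork; the stout pin is still in the rack, and the job was handed in at about 14 s with no verdict shown.

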